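# Gauge an eyelet die bar and show it to the inspection camera

## Task

Take the slimmer of the two gauge pins out of the wooden stand, push it fully home, flange down, into the bore of the aluminium die bar while the bar still lies in its nest, and let go of the pin. Then lift the bar out with the pin standing in it and present it to the inspection camera: level and pin upright, bored end pointing straight at the lens, mouth of the bore at lens height and 12 cm in front of the lens, and finish still holding it there, steady. Leave the thicker pin and the other things on the table where they are and do not touch the camera.

Things in the scene. Friction and masses are not known exactly. Their poses are not given: they have to be found in the camera images.
- bar: loose aluminium die bar in the nest, 120 mm long, 26 thick, about 220 g: square head 40 x 40 mm at its +x end, then a neck 22 mm wide, 80 long, to grip across. Upright through bore, diameter 10.5 mm, 2 mm chamfer, mid-head. Origin: centre of the underside at mid-length, at first 40 mm above the table; x towards the head's end (+60 mm), z up. Balance point 9 mm ahead of the origin (15 with pin)
- bar_bore (a point): centre of the bore's mouth in the bar's top face (40 mm ahead of the bar's origin, 26 mm above its underside)
- bar_seat (a point): point on the bore's axis 22 mm below the mouth, where the pin's tip is when the pin is fully home
- bar_tail (a point): middle of the end face of the bar's neck, 60 mm behind the bar's origin, 13 mm above its underside
- nest: fixed grey steel nest, base 150 x 70 x 6 mm, x along the bar. The neck lies on a ridge 18 mm wide, the head on a block 52 mm wide, both 40 mm high; cheeks beside the head and stops at both ends rise to 48 mm with 2 mm play: lift the bar straight up 10 mm or more. Both sides of the neck are free down to the base. Origin: centre of its underside
- pin: slim steel gauge pin, upright in one of the stand's holes (which varies), 54 mm long, about 60 g: shank 8 mm diameter, 22 long, chamfered tip; flange 24 mm diameter, 4 thick; above it a round grip 16 mm diameter, 28 high. Origin: tip of the shank, z from tip to grip. Fully home, the flange lies on the bar's top
- pin_grip (a point): on the slim pin's axis, 41 mm above its tip, middle of its round grip
- thick_pin: the thicker steel gauge pin, upright in the stand's other hole, same lengths: shank 13 mm (too thick for the bore), flange 32 mm, grip 26 mm diameter. Origin: tip of the shank. To be left alone.
- stand: fixed wooden block 110 x 50 x 30 mm with two holes of 15 mm diameter 60 mm apart along its x axis (at x = -30 and +30 mm), 26 mm deep; the pins hang in them by their flanges, which lie on its top. Origin: centre of its underside.
- cam: fixed inspection camera: grey camera head 55 x 60 x 44 mm on a 16 mm post on a black base 100 x 110 mm; the top of the head is 232 mm above the table. The lens (32 mm diameter barrel) looks level along the camera's -x axis. Origin: on the table below the head.
- cam_lens (a point): centre of the lens's front face, 210 mm above the table
- cam_spot (a point): point in the air 120 mm straight in front of the lens, 210 mm above the table: the mouth of the bore belongs here
- cup: white plastic cup, 68 mm wide, 80 mm high, standing on the table; a bystander. Origin: centre of its underside
- reel: reel with black flanges 80 mm in diameter, 70 mm high, standing upright on the table; a bystander. Origin: centre of its underside
- phone: black phone 150 (its x) x 75 x 9 mm lying on the table; a bystander. Origin: centre of its underside
Not all that is in view belongs to the job. Of the things shaped like the bar, the aluminium one is meant. What is shaped like the cam but green is not meant.

How it is judged:
By the outcome, as a careful person would: the job done as asked, in the order asked, and still so for the second after the job is handed in, while the arm keeps its last pose, push and grip.
It also fails if it takes over 70 s, if anything falls off the work surface, if the arm or the gripper's body presses on something with over 40 N, if the wrist force passes 120 N, or if a joint passes its speed limit or range.

## Robot

A 6-joint arm with a two-finger parallel gripper is mounted at the origin on the work surface. World frame = base frame: x ahead of the robot, y to its left, z up, the work surface at z = 0. Lengths are in m, angles in rad, forces in N, time in s.
With the tool pointing down it reaches from about 0.4 to 0.825 m from the base axis. Payload 7 kg.
Tool frame: the origin (TCP) lies midway between the tips of the shut fingers; the grasp point (between the pads) lies 19 mm behind it (env.pinch_z is the distance from the TCP to the grasp point, in m); z points along the fingers, y is the direction in which the jaws open and shut (so a half turn about z gives the same grasp; the last joint's range is limited). The gripper opens to 88 mm and grips with 3 to 60 N. Pads are 19 mm wide; open, the fingers measure 130 mm over their backs; the gripper's body (78 mm by 193 mm) begins 47 mm behind the grasp point.
Start: joints at [1.613, 0.359, 0.012, 0, -1.224, -0.288], TCP at [0.164, 0.655, 0.227] pointing down, gripper open.
Joint ranges: [-3.07, 3.07], [-1.43, 2.12], [-1.02, 1.25], [-3.03, 1.67], [-3.05, -0], [-3.03, 3.03]. Speed limits (rad/s): [2.39, 2.39, 3.01, 3.14, 3.14, 3.14].

## Interface

Orientations are given as a unit quaternion [w, x, y, z].
In Python, from workcell import monitor, optics, order, env gives the robot as it stands.
- The arm moves only by the shell command python3 -m pendant 'ROWS' [OPENING] [FORCE]. ROWS is JSON, a list of rows, each an object of numbers: "dx", "dy", "dz": the shift along the tool's x, y, z in mm; "ax", "ay", "az": the turn, a rotation vector about the tool's x, y, z in degrees. In form: [{"dx": .., "dy": .., "dz": .., "ax": .., "ay": .., "az": ..}, ...]. A call has 1 to 8 rows; each row is the pose to reach, as a shift and turn from the pose measured when the call began, along the tool's axes at that moment; what a row does not reach only later rows make up. A row lasts 1/8 s, in which the tool goes at most 62.5 mm and 10.7 degrees, less where a joint would pass 70% of its speed; a pose out of reach is approached as far as the arm can. A call with a gripper value outside its range is refused whole. OPENING is the closure, from -1 (fully open) to 1 (shut), so that 0 is half open, set as the call begins (- or left out, the last holds). The fingers move at their own pace and stop on an object; FORCE is the grip in N (left out, the last holds). Time passes only in rows, so rows that repeat a pose let the fingers close. It gives the time, the measured TCP pose, the force and the opening at its end, in the units of the state.
- monitor.observe(): the state, without advancing time (a new reading comes with each control period).
- optics.snapshot(name): name is "scene" or "top"; returns (picture, depth): 480x640x3 uint8, blue, green, red; 480x640 float32, m along the optical axis (not along the pixel's ray), 0 where there is no reading.
- optics.camera_params(name): a dict with "camera_matrix" (3x3 intrinsics, pixels), "world_to_cam" (4x4, takes a point from world to camera coordinates). Camera axes: x right, y down, z forward; pixel columns grow to the right and rows downward; lengths in m; the calibration is good to about 2 mm. A picture is of the moment at which its call begins. camera_params takes no time and is no camera call.
- order.sign_off(): hands the job in, once; it reports no verdict.
The state is a dict: "time_s": time; "joints": joint angles; "qd": joint speeds; "effort": joint torques, N m; "position": TCP position; "orientation": TCP orientation; "contact_force": force on the tool from outside, world axes, zero at the start; "moment": the same for the moment, N m; "opening": finger opening in m.
Only numpy, scipy, OpenCV 4.12 (cv2) and the standard library are available. Lean on these libraries where they do the work, as an engineer would, in place of code of your own. Each camera call takes 0.05 s, during which the arm holds its last target. There are 200 camera calls.

## Working session

There is one attempt and no reset: what is moved stays moved. The work goes in short steps, Python scripts to look and compute and a shell command to move; the robot and the scene stay as the last step left them, time stands still between calls to the robot, and variables do not carry over. Pictures are saved under pics/ and viewed, about 8 in all and at most 12, crops included, and the job is handed in when it is done.

```bash
ls; mkdir -p pics; python3 - <<'E'
from workcell import monitor, optics, env
import cv2,numpy as np
print(monitor.observe(), env.pinch_z)
for n in("scene","top"):
    p,d=optics.snapshot(n); cv2.imwrite(f"pics/{n}0.png",p); np.save(f"pics/{n}0.npy",d)
    c=optics.camera_params(n); print(n,c)
E
```

```text
pics
{'time_s': 0.0, 'joints': array([ 1.61310728e+00,  3.59375047e-01,  1.10524255e-02, -3.34268961e-04,
       -1.22409352e+00, -2.88143137e-01]), 'qd': array([ 0.00130706, -0.00030518, -0.00161676, -0.00073778, -0.00018185,
       -0.00104506]), 'effort': array([-2.25912394e-03, -5.82713306e+01,  2.93063807e+01,  6.99730530e+00,
        7.10398905e-03, -1.50167266e-04]), 'position': array([0.16415521, 0.65423027, 0.2256304 ]), 'orientation': array([ 8.24723851e-04,  9.92448005e-01, -1.22663264e-01, -2.17929098e-05]), 'contact_force': array([ 0.56911513, -0.06646998, -0.38458325]), 'moment': array([-0.03966133,  0.00798534, -0.02624143]), 'opening': 0.08760957859665318} 0.0188
scene {'camera_matrix': array([[497.27209918,   0.        , 323.16070352],
       [  0.        , 497.27209918, 239.17853435],
       [  0.        ,   0.        ,   1.        ]]), 'world_to_cam': array([[-0.82510896,  0.56496396, -0.00330662,  0.5134765 ],
       [ 0.32351162,  0.46766238, -0.82257652, -0.07996205],
       [-0.4631797 , -0.67978498, -0.56864483,  1.47241421],
       [ 0.        ,  0.        ,  0.        ,  1.        ]])}
top {'camera_matrix': array([[523.56625774,   0.        , 316.91821906],
       [  0.        , 523.56625774, 239.5368052 ],
       [  0.        ,   0.        ,   1.        ]]), 'world_to_cam': array([[ 0.0062469 , -0.99980315,  0.01883187, -0.01749528],
       [-0.9921344 , -0.00855126, -0.12488482,  0.63778378],
       [ 0.12502127, -0.0179036 , -0.99199251,  1.45345758],
       [ 0.        ,  0.        ,  0.        ,  1.        ]])}
```

View pics/scene0.png

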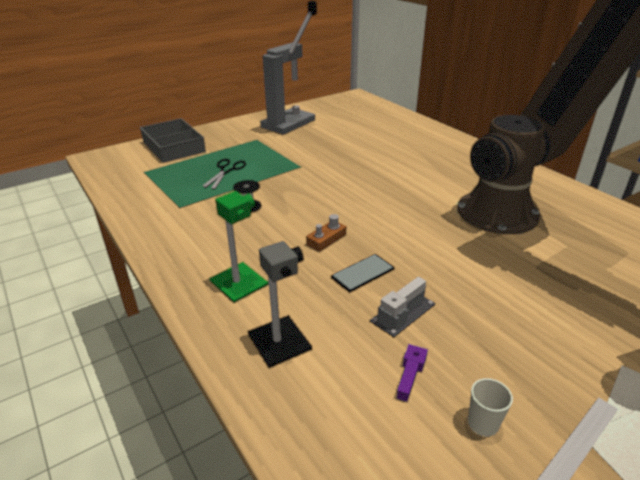

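View pics/top0.png

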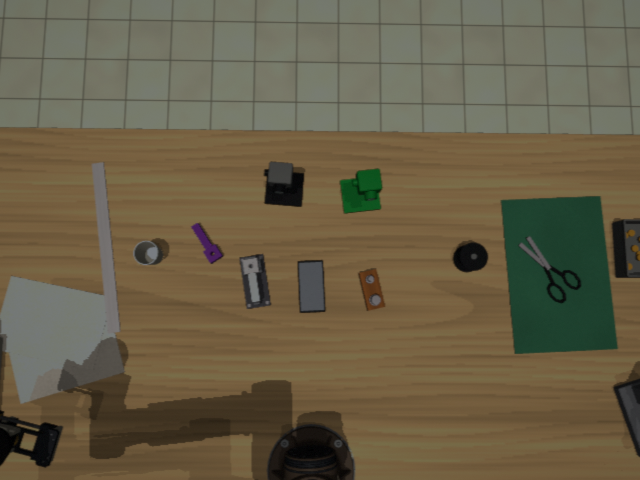

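The scene view shows the bar in its nest at about (403,303), the stand with its pins at (327,233), the grey camera at (278,262), the green decoy at (235,207) and the purple decoy at (412,372). In the top view these are: nest (255,280), stand (371,289) with the slim pin at the upper hole, grey camera (283,180), phone (311,286). I'll enlarge the crops.

```bash
python3 - <<'E'
import cv2,numpy as np
t=cv2.imread("pics/top0.png"); s=cv2.imread("pics/scene0.png")
a=[cv2.resize(i,(400,300),interpolation=cv2.INTER_CUBIC) for i in (t[245:320,225:325],t[255:315,335:415],s[235:295,250:330],s[270:345,355:455])]
cv2.imwrite("pics/c1.png",np.vstack([np.hstack(a[:2]),np.hstack(a[2:])]))
E
```

```text
(no output)
```

View pics/c1.png

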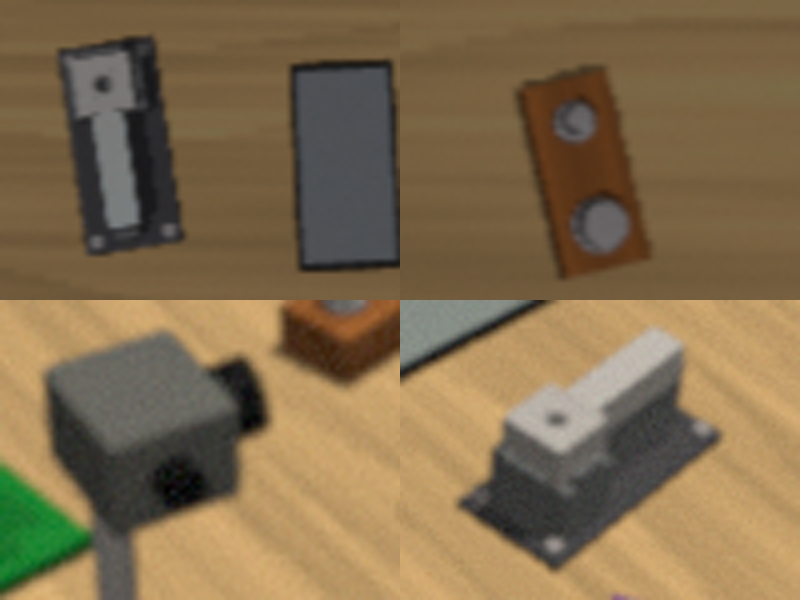

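The crops show the bore at top (250.8,266) and scene (394.3,300). The slim pin is at top (370.4,279) and the thick one at (375,300). The grey camera has a dark barrel towards the robot and a second dark feature on its +y side, so I'll measure both using depth.

```bash
cat > h.py <<'E'
import cv2,numpy as np
from workcell import monitor,optics,env
from scipy.spatial.transform import Rotation as R
C={n:optics.camera_params(n) for n in("scene","top")}
def cloud(n,d):
    K,T=C[n]["camera_matrix"],C[n]["world_to_cam"]
    v,u=np.mgrid[:480,:640]
    p=np.stack([(u-K[0,2])/K[0,0]*d,(v-K[1,2])/K[1,1]*d,d],-1)
    return (p-T[:3,3])@T[:3,:3]
def ray(n,uv):
    K,T=C[n]["camera_matrix"],C[n]["world_to_cam"]
    r=T[:3,:3].T@np.array([(uv[0]-K[0,2])/K[0,0],(uv[1]-K[1,2])/K[1,1],1]); o=-T[:3,:3].T@T[:3,3]
    return o,r
def plane(n,uv,z):
    o,r=ray(n,uv); return o+r*(z-o[2])/r[2]
def tri(a,b):
    A=np.zeros((3,3));B=np.zeros(3);X=[ray("top",a),ray("scene",b)]
    for o,r in X:
        r=r/np.linalg.norm(r);P=np.eye(3)-np.outer(r,r);A+=P;B+=P@o
    x=np.linalg.solve(A,B)
    return x,[np.linalg.norm(np.cross(x-o,r/np.linalg.norm(r))) for o,r in X]
def proj(n,p):
    K,T=C[n]["camera_matrix"],C[n]["world_to_cam"]; q=K@(T[:3,:3]@p+T[:3,3]); return q[:2]/q[2]
def tool(p_world,rotvec_extra=None):
    s=monitor.observe();q=s["orientation"];M=R.from_quat(np.r_[q[1:],q[0]])
    return M.inv().apply(np.asarray(p_world)-s["position"])*1000
E
python3 - <<'E'
from h import *
np.set_printoptions(precision=4,suppress=True)
T={n:cv2.imread(f"pics/{n}0.png") for n in C}; W={n:cloud(n,np.load(f"pics/{n}0.npy")) for n in C}
print("bore",tri((250.8,266),(394.3,300)))
def rect(m,W,lab):
    p=W[m]; r=cv2.minAreaRect(p[:,:2].astype(np.float32)*1000); print(lab,len(p),"z",np.median(p[:,2]),"c",p[:,:2].mean(0),r)
w=W["top"];box=lambda u0,v0,u1,v1:np.pad(np.ones((v1-v0,u1-u0),bool),((v0,480-v1),(u0,640-u1)))
hi=lambda n,a,b:(W[n][...,2]>a)&(W[n][...,2]<b)
rect(box(235,245,275,315)&hi("top",.055,.08),w,"bar top")
rect(box(235,245,275,315)&hi("top",.055,.08)&(cv2.cvtColor(T["top"],6)>110),w,"bar bright")
rect(box(355,262,390,315)&hi("top",.053,.075),w,"pins")
rect(box(355,262,390,292)&hi("top",.045,.075),w,"slim")
rect(box(355,290,390,315)&hi("top",.045,.075),w,"thick")
rect(box(355,262,390,315)&hi("top",.02,.036),w,"stand")
rect(box(255,150,310,215)&hi("top",.222,.245),w,"camhead top")
rect(box(240,225,315,300)&hi("scene",.222,.245),W["scene"],"camhead sc")
rect(box(255,150,310,215)&hi("top",.0015,.03),w,"cam base")
g=cv2.cvtColor(T["scene"],6)
k=box(245,235,310,295)&hi("scene",.17,.24)&(g<45); l,lab=cv2.connectedComponents(k.astype(np.uint8))
for i in range(1,l):
    if (lab==i).sum()>15: print("dark",np.median(W["scene"][lab==i],0),W["scene"][lab==i].min(0),W["scene"][lab==i].max(0))
rect(box(292,250,335,320)&hi("top",.004,.02),w,"phone")
i=T["top"]; c=[cv2.resize(i[150:225,235:335],(400,300),interpolation=2),cv2.resize(T["scene"][215:260,300:360],(400,300),interpolation=2)]
cv2.imwrite("pics/c2.png",np.hstack(c))
E
```

```text
bore (array([0.5581, 0.1724, 0.0627]), [np.float64(0.0015600227465889956), np.float64(0.0015600227465890888)])
bar top 448 z 0.06698491533471786 c [0.5282 0.1676] ((523.5117797851562, 166.3990020751953), (125.43049621582031, 40.02988815307617), 10.727628707885742)
bar bright 330 z 0.0672376211392708 c [0.5273 0.167 ] ((520.7315063476562, 165.90003967285156), (117.15078735351562, 35.50138473510742), 9.444405555725098)
pins 96 z 0.06224351826052031 c [ 0.4852 -0.1713] ((495.5763854980469, -170.9672393798828), (79.46781921386719, 23.024248123168945), 8.448057174682617)
slim 29 z 0.06237526604471368 c [ 0.5269 -0.1608] ((526.7860717773438, -160.90403747558594), (13.639632225036621, 13.968518257141113), 41.96148681640625)
thick 72 z 0.06155652845192498 c [ 0.4687 -0.1748] ((468.694091796875, -174.92173767089844), (24.947093963623047, 22.471694946289062), 3.6671252250671387)
stand 543 z 0.030945315922034436 c [ 0.4999 -0.1673] ((498.0948486328125, -168.7707977294922), (110.11743927001953, 51.26435852050781), 13.193304061889648)
camhead top 581 z 0.23184062759898583 c [0.7785 0.0864] ((775.2986450195312, 91.88307189941406), (69.49356079101562, 76.40510559082031), 85.79634857177734)
camhead sc 725 z 0.23080515869180362 c [0.7834 0.092 ] ((773.7208862304688, 87.81309509277344), (62.65425109863281, 74.59148406982422), 85.27684020996094)
cam base 1682 z 0.0068164882975149 c [0.7995 0.0861] ((813.7816162109375, 91.30998229980469), (195.23013305664062, 161.0252685546875), 0.6586612462997437)
dark [0.7454 0.0993 0.2203] [0.7403 0.085  0.2067] [0.7509 0.1059 0.2271]
dark [0.8091 0.0775 0.2137] [0.8078 0.0655 0.1981] [0.8107 0.0954 0.2237]
dark [0.7895 0.1241 0.2138] [0.7717 0.1123 0.1963] [0.7983 0.1297 0.2199]
phone 1593 z 0.009649721887774066 c [0.5086 0.0009] ((512.15966796875, -2.879650115966797), (198.8554229736328, 122.06956481933594), 0.33134984970092773)
```

View pics/c2.png

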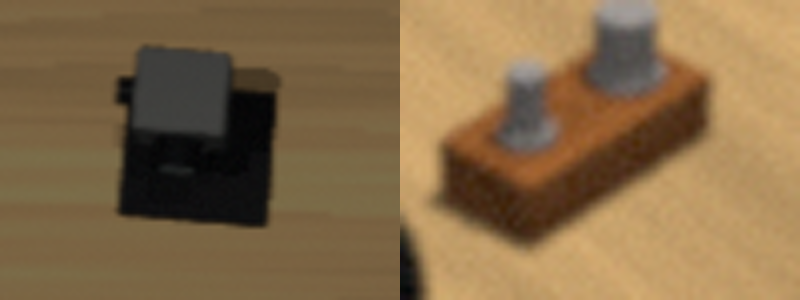

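The grey camera's lens faces -x, towards the robot, with its glassy end near top (279.5,193). The small dark feature at +y is only a knob. Slim pin is the near-left one in the scene crop. One refinement follows, then I move.

```bash
python3 - <<'E'
from h import *
np.set_printoptions(precision=4,suppress=True)
T={n:cv2.imread(f"pics/{n}0.png") for n in C}; W={n:cloud(n,np.load(f"pics/{n}0.npy")) for n in C}
G={n:cv2.cvtColor(T[n],6).astype(float) for n in C}
def dark(n,uv,r):
    u,v=map(round,uv);g=G[n][v-r:v+r+1,u-r:u+r+1];w=np.clip(np.percentile(g,60)-10-g,0,None);y,x=np.mgrid[-r:r+1,-r:r+1]
    return u+(w*x).sum()/w.sum(),v+(w*y).sum()/w.sum()
b=dark("top",(250.8,266),3),dark("scene",(394.3,300),3);print("bore",b,tri(*b),plane("top",b[0],.066),plane("scene",b[1],.066))
w=W["top"];g=G["top"]
# neck pixels (bright), direction by PCA
m=np.zeros((480,640),bool);m[273:304,240:272]=1;m&=(g>120)&(w[...,2]>.055)
v,u=np.nonzero(m);P=np.array([plane("top",x,.066) for x in zip(u,v)])[:,:2]
d=cv2.fitLine(P.astype(np.float32),2,0,.01,.01).ravel();print("neck",len(P),P.mean(0),np.degrees(np.arctan2(d[1],d[0])),P.min(0),P.max(0))
# cam head top
for n,(u0,v0,u1,v1) in {"top":(260,155,300,190),"scene":(250,235,312,282)}.items():
    m=np.zeros((480,640),np.uint8);m[v0:v1,u0:u1]=1;z=W[n][...,2]
    m&=((z>.226)&(z<.24)&(G[n]>45)).astype(np.uint8);m=cv2.morphologyEx(m,cv2.MORPH_OPEN,np.ones((3,3)))
    v,u=np.nonzero(m);P=np.array([plane(n,x,.232) for x in zip(u,v)])[:,:2];print("head",n,cv2.minAreaRect(P.astype(np.float32)*1000),P.mean(0))
# base
m=((g<32)&(w[...,2]<.05)).astype(np.uint8);k=np.zeros_like(m);k[160:215,258:312]=1;m&=k
v,u=np.nonzero(m);P=np.array([plane("top",x,.01) for x in zip(u,v)])[:,:2].astype(np.float32);print("base",cv2.minAreaRect(P*1000))
for v in range(182,200):print(v,g[v,268:292].astype(int),(w[v,[274,277,279,281,284],2]*1000).astype(int),(w[v,279,:2]*1000).astype(int))
E
```

```text
bore ((np.float64(250.10919540229884), np.float64(265.66283524904213)), (np.float64(393.6871401151632), np.float64(299.42226487523993))) (array([0.5595, 0.1733, 0.0656]), [np.float64(0.0005331271134525616), np.float64(0.0005331271134525619)]) [0.5599 0.1729 0.066 ] [0.5594 0.174  0.066 ]
neck 150 [0.5001 0.1624] 9.679534 [0.4651 0.1492] [0.5395 0.1727]
head top ((783.280029296875, 84.91390991210938), (54.242794036865234, 55.55503845214844), 0.6592109799385071) [0.7843 0.0855]
head scene ((784.985595703125, 91.45712280273438), (64.33574676513672, 57.185367584228516), 85.01774597167969) [0.7859 0.0913]
base ((794.3073120117188, 84.3447494506836), (106.88922882080078, 99.28827667236328), 86.09410095214844)
182 [27 32 35 39 42 46 49 51 53 54 55 56 56 56 57 58 58 59 61 62 62 61 50 30] [234 232 231 234 234] [758  87]
183 [19 24 26 27 26 27 27 23 25 28 29 28 31 33 35 37 37 37 43 50 53 52 42 23] [222 227 230 230 224] [756  87]
184 [14 19 24 24 21 18 12  9 10 12 11 14 13 13 16 18 21 24 24 27 29 29 26 16] [223 226 230 228 223] [754  87]
185 [15 17 22 23 22 14  9  6  8 13 11 11 11 10  9 10 11 1
[... 862 characters left out ...]
6 28 24 22 16  9 10 11 11 12 15 10  7] [ 13  15 204 196  11] [736  88]
194 [13 11 10 16  9 11 10 11 11 11 12 14 14 16 14 13 12 12 13 11 13 15 13 13] [14 12 14  3 11] [774  98]
195 [14 15 15 14 10 12  9 11 12 12 12 12 11 12 12 16 12 11 11 12 14 14 12 14] [11  9 15  7 17] [771  98]
196 [13 15 15 14 11 12 14 12 12 12 14 11 11 11 13 14 13 14 14 14 14 14 16 15] [15 11 13 10 11] [768  98]
197 [15 15 13 13 11 10 13 12 11 10 14 12 12 11 11 14 16 15 15 15 14 15 14 14] [17 14  7 13 13] [767  98]
198 [14 13 16 12  9 12 13 11 11 10 12 10 13 11 12 14 13 15 16 15 16 15 16 13] [15 13 16 11  8] [762  98]
199 [14 14 14 14 10 11 12 12 12 11 12 12 13 11 15 13 13 15 15 14 16 14 14 15] [ 9 10 11 18 10] [760  98]
```

```bash
python3 -m pendant '[{"dx":47,"dy":40,"dz":-5,"az":-4},{"dx":94,"dy":80,"dz":-10,"az":-8},{"dx":141,"dy":120,"dz":-14,"az":-12},{"dx":188,"dy":160,"dz":-20,"az":-16},{"dx":235,"dy":200,"dz":-24,"az":-20},{"dx":282,"dy":240,"dz":-28,"az":-24},{"dx":329,"dy":280,"dz":-31,"az":-27},{"dx":376,"dy":322,"dz":-34,"az":-27}]' -1 10; python3 - <<'E'
from h import *
np.set_printoptions(precision=3,suppress=True)
s=monitor.observe();q=s["orientation"];print(s["joints"],R.from_quat(np.r_[q[1:],q[0]]).as_matrix(),tool([.528,-.1605,.13]))
E
```

```text
[ 1.613  0.359  0.011 -0.    -1.224 -0.288] [[ 0.97  -0.243 -0.   ]
 [-0.243 -0.97  -0.002]
 [ 0.     0.002 -1.   ]] [551.147 701.576  96.887]schema error: expected keys dx, dy, dz, ax, ay, az
```

```bash
python3 -m pendant '[{"dx":47,"dy":40,"dz":-5,"ax":0,"ay":0,"az":-4},{"dx":94,"dy":80,"dz":-10,"ax":0,"ay":0,"az":-8},{"dx":141,"dy":120,"dz":-14,"ax":0,"ay":0,"az":-12},{"dx":188,"dy":160,"dz":-20,"ax":0,"ay":0,"az":-16},{"dx":235,"dy":200,"dz":-24,"ax":0,"ay":0,"az":-20},{"dx":282,"dy":240,"dz":-28,"ax":0,"ay":0,"az":-24},{"dx":329,"dy":280,"dz":-31,"ax":0,"ay":0,"az":-27},{"dx":376,"dy":322,"dz":-34,"ax":0,"ay":0,"az":-27}]' -1 10; cat > st.py <<'E'
from h import *
import sys
np.set_printoptions(precision=3,suppress=True)
s=monitor.observe();q=s["orientation"];M=R.from_quat(np.r_[q[1:],q[0]]).as_matrix()
print("t",s["time_s"],"j",s["joints"],"p",s["position"]*1000,"yaw",np.degrees(np.arctan2(M[1,0],M[0,0])),"z",M[:,2],"F",s["contact_force"],"op",s["opening"])
if len(sys.argv)>3: print("to",tool([float(a) for a in sys.argv[1:4]]))
E
python3 st.py .528 -.1605 .13
```

```text
time_s: 1.1
position: [0.4508, 0.2492, 0.2603]
orientation: [0.001, 0.994, 0.113, -0.0]
contact_force: [1.4, 1.1, 0.2]
opening: 0.0878
t 1.1 j [ 0.887  0.072 -0.281  0.001 -1.218  0.91 ] p [450.827 249.194 260.322] yaw 12.976810458573459 z [-0.    -0.001 -1.   ] F [1.422 1.116 0.23 ] op 0.08779524370372216
to [-16.736 416.398 130.848]
```

```bash
python3 -m pendant '[{"dx":-2,"dy":52,"dz":5,"ax":0,"ay":0,"az":0},{"dx":-4,"dy":104,"dz":15,"ax":0,"ay":0,"az":0},{"dx":-6,"dy":156,"dz":30,"ax":0,"ay":0,"az":0},{"dx":-8,"dy":208,"dz":50,"ax":0,"ay":0,"az":0},{"dx":-11,"dy":260,"dz":70,"ax":0,"ay":0,"az":0},{"dx":-13,"dy":312,"dz":95,"ax":0,"ay":0,"az":0},{"dx":-15,"dy":364,"dz":115,"ax":0,"ay":0,"az":0},{"dx":-17,"dy":416,"dz":131,"ax":0,"ay":0,"az":0}]' >/dev/null; python3 st.py .528 -.1605 .038; python3 - <<'E'
from h import *
c=[]
for n,b in(("top",(330,240,410,300)),("scene",(290,195,370,255))):
    p,d=optics.snapshot(n);cv2.imwrite(f"pics/{n}1.png",p);c.append(cv2.resize(p[b[1]:b[3],b[0]:b[2]],(400,300),interpolation=2))
cv2.imwrite("pics/c3.png",np.hstack(c))
E
```

```text
t 2.1 j [ 0.058  0.243 -0.395  0.002 -0.934  1.738] p [ 527.372 -161.876  128.811] yaw 12.981918148940313 z [-0.001 -0.001 -1.   ] F [1.186 0.942 0.583] op 0.0875413710194625
to [ 1.037 -1.293 90.808]
```

View pics/c3.png

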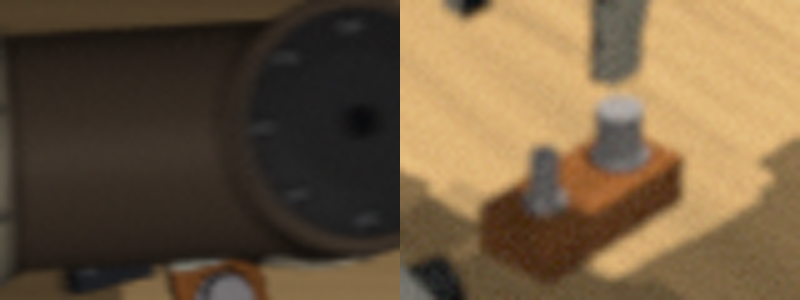

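The scene crop shows the fingers straddling the slim pin, one tip at about scene (334,211) and the other near (303,194). The pin is clear of both, so I descend and grip.

```bash
python3 -m pendant '[{"dx":1,"dy":-1,"dz":30,"ax":0,"ay":0,"az":0},{"dx":1,"dy":-1,"dz":60,"ax":0,"ay":0,"az":0},{"dx":1,"dy":-1,"dz":80,"ax":0,"ay":0,"az":0},{"dx":1,"dy":-1,"dz":88,"ax":0,"ay":0,"az":0},{"dx":1,"dy":-1,"dz":90,"ax":0,"ay":0,"az":0},{"dx":1,"dy":-1,"dz":90,"ax":0,"ay":0,"az":0}]' >/dev/null; python3 st.py; python3 -m pendant '[{"dx":0,"dy":0,"dz":0,"ax":0,"ay":0,"az":0},{"dx":0,"dy":0,"dz":0,"ax":0,"ay":0,"az":0},{"dx":0,"dy":0,"dz":0,"ax":0,"ay":0,"az":0},{"dx":0,"dy":0,"dz":0,"ax":0,"ay":0,"az":0},{"dx":0,"dy":0,"dz":0,"ax":0,"ay":0,"az":0},{"dx":0,"dy":0,"dz":0,"ax":0,"ay":0,"az":0},{"dx":0,"dy":0,"dz":0,"ax":0,"ay":0,"az":0},{"dx":0,"dy":0,"dz":0,"ax":0,"ay":0,"az":0}]' 1 25; python3 st.py
```

```text
t 2.95 j [ 0.057  0.357 -0.487  0.002 -0.73   1.735] p [ 527.249 -162.743   37.879] yaw 12.737990271301197 z [-0.004 -0.002 -1.   ] F [ 0.042 -0.236 -0.083] op 0.08749455801192921
time_s: 3.95
position: [0.5273, -0.1627, 0.0379]
orientation: [0.001, 0.994, 0.111, -0.002]
contact_force: [-0.7, -0.2, -0.2]
opening: 0.0153
t 3.95 j [ 0.057  0.358 -0.487  0.002 -0.73   1.735] p [ 527.254 -162.737   37.854] yaw 12.742044810596136 z [-0.004 -0.002 -1.   ] F [-0.673 -0.169 -0.218] op 0.015316527962513999
```

```bash
python3 -m pendant '[{"dx":0,"dy":0,"dz":-15,"ax":0,"ay":0,"az":0},{"dx":0,"dy":0,"dz":-45,"ax":0,"ay":0,"az":0},{"dx":0,"dy":0,"dz":-95,"ax":0,"ay":0,"az":0},{"dx":16,"dy":-50,"dz":-115,"ax":0,"ay":0,"az":0},{"dx":34,"dy":-105,"dz":-115,"ax":0,"ay":0,"az":1},{"dx":52,"dy":-160,"dz":-115,"ax":0,"ay":0,"az":2},{"dx":70,"dy":-215,"dz":-115,"ax":0,"ay":0,"az":3},{"dx":88,"dy":-270,"dz":-115,"ax":0,"ay":0,"az":3}]' >/dev/null; python3 st.py .5597 .1734 .116
```

```text
t 4.95 j [ 0.562  0.243 -0.328 -0.    -1.002  1.179] p [553.994 122.169 153.729] yaw 9.741694741118838 z [-0.002 -0.001 -1.   ] F [ 0.21  -0.043 -0.391] op 0.015294659917261302
to [ 14.384 -49.55   37.664]
```

```bash
python3 -m pendant '[{"dx":7,"dy":-25,"dz":5,"ax":0,"ay":0,"az":0},{"dx":14,"dy":-45,"dz":15,"ax":0,"ay":0,"az":0},{"dx":14,"dy":-49.5,"dz":25,"ax":0,"ay":0,"az":0},{"dx":14,"dy":-49.5,"dz":27,"ax":0,"ay":0,"az":0},{"dx":14,"dy":-49.5,"dz":27,"ax":0,"ay":0,"az":0}]' >/dev/null; python3 st.py .5597 .1734 .116; python3 - <<'E'
from h import *
c=[]
for n,b in(("top",(215,230,295,290)),("scene",(355,250,435,310))):
    p,d=optics.snapshot(n);cv2.imwrite(f"pics/{n}2.png",p);np.save(f"pics/{n}2.npy",d);c.append(cv2.resize(p[b[1]:b[3],b[0]:b[2]],(400,300),interpolation=2))
cv2.imwrite("pics/c4.png",np.hstack(c))
E
```

```text
t 5.575 j [ 0.632  0.298 -0.321 -0.001 -0.954  1.108] p [559.239 172.225 126.547] yaw 9.68105144376536 z [-0.003 -0.001 -1.   ] F [0.423 0.064 0.023] op 0.015354813244682868
to [ 0.683 -1.091 10.544]
```

View pics/c4.png

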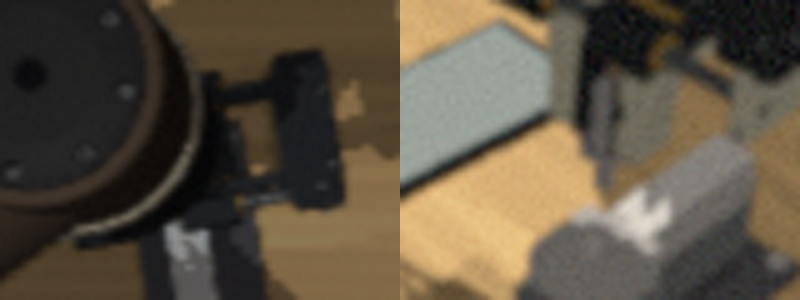

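The scene crop shows the pin held upright, shank tip near scene (396,287.5), above the bar's head. I'll measure its sideways offset against the bore's vertical in that view.

```bash
python3 - <<'E'
from h import *
np.set_printoptions(precision=2,suppress=True,linewidth=200)
p=cv2.imread("pics/scene2.png");g=cv2.cvtColor(p,6).astype(int);d=np.load("pics/scene2.npy");w=cloud("scene",d)
print("bore",proj("scene",np.array([.5597,.1734,.066])))
for z in (.0955,.1085,.1175,.135): print(z,"bore axis",proj("scene",np.array([.5597,.1734,z])),"tcp axis",proj("scene",np.array([.5592,.1722,z])))
for v in range(264,292): print(v,g[v,385:408],(w[v,[394,395,396,397]]*1000).astype(int).tolist() if v%2 else "")
E
```

```text
bore [393.4  299.31]
0.0955 bore axis [394.49 288.69] tcp axis [394.29 288.29]
0.1085 bore axis [394.98 283.9 ] tcp axis [394.77 283.5 ]
0.1175 bore axis [395.32 280.54] tcp axis [395.12 280.15]
0.135 bore axis [395.99 273.92] tcp axis [395.79 273.53]
264 [121 106 103 106  92  69  33  26  27  19  41  56  62  62  58  57  34  31  29  37  57  73  82] 
265 [121 110 104 104  98  63  33  18  27  51  61  66  69  72  78  77  74  60  46  55  66  89 100] [[560, 165, 153], [556, 164, 150], [554, 165, 150], [548, 162, 146]]
266 [123 107 106 106  93  61  28  29  45  63  82  80  69  72  87  94 100  83  74  77  92 100 106] 
267 [120 108 107 110  91  64  27  27  58  77  84  85  69  70  91 105 107 100  99  98 103 106 102] [[561, 167, 150], [560, 169, 150], [555, 166, 146], [556, 170, 149]]
268 [116 106 104 105  89  58  15  34  58  78  87  84  70  72  91 105 107 105 103 107 110 108 104] 
269 [120 103 104 106  87  56  31  23  58  78  84  81  68  70  90 104 109 104 108 108 106 101  99] [[564, 171, 148], [564, 174, 150], [563, 175, 150], [559, 174, 148]]
270 [115 106 105 106  87  47  28  28  55  80  86  
[... 2156 characters left out ...]
18 124 117 127 131] 
287 [181 180 186 184 185 181 182 181 158 124 102  96 103 105 108 113 127 142 146 127 121 120 130] [[561, 173, 101], [560, 174, 101], [560, 177, 103], [557, 178, 102]]
288 [180 180 182 182 186 187 182 181 170 146 114 101 102 107 114 131 157 174 175 145 129 129 129] 
289 [179 177 182 179 188 182 185 183 179 157 127 110 107 115 137 162 190 201 184 144 127 133 145] [[480, 92, 0], [476, 91, -2], [476, 95, 0], [475, 97, 1]]
290 [180 179 179 178 176 184 182 186 182 165 141 118 119 149 174 198 208 208 183 144 132 157 174] 
291 [178 181 181 179 181 178 180 183 176 167 150 134 145 170 197 214 210 206 190 155 156 180 197] [[485, 97, 0], [482, 98, -1], [483, 102, 1], [478, 100, -1]]
```

```bash
python3 -m pendant '[{"dx":2.3,"dy":-1,"dz":5,"ax":0,"ay":0,"az":0},{"dx":2.3,"dy":-1,"dz":15,"ax":0,"ay":0,"az":0},{"dx":2.3,"dy":-1,"dz":22,"ax":0,"ay":0,"az":0},{"dx":2.3,"dy":-1,"dz":26,"ax":0,"ay":0,"az":0},{"dx":2.3,"dy":-1,"dz":26,"ax":0,"ay":0,"az":0}]' >/dev/null; python3 st.py .5617 .1731 .074;python3 -m pendant '[{"dx":0,"dy":0,"dz":3,"ax":0,"ay":0,"az":0},{"dx":0,"dy":0,"dz":6,"ax":0,"ay":0,"az":0},{"dx":0,"dy":0,"dz":9,"ax":0,"ay":0,"az":0},{"dx":0,"dy":0,"dz":10,"ax":0,"ay":0,"az":0}]' >/dev/null; python3 st.py .5617 .1731 .074
```

```text
t 6.3 j [ 0.632  0.329 -0.345 -0.001 -0.899  1.108] p [561.41  173.761 100.536] yaw 9.685648594993767 z [-0.003 -0.001 -1.   ] F [-0.019 -0.104  0.033] op 0.0151325725260114
to [ 0.249  0.676 26.536]
t 6.8 j [ 0.632  0.341 -0.356 -0.001 -0.878  1.108] p [561.228 173.63   90.245] yaw 9.68595530918559 z [-0.003 -0.002 -1.   ] F [-0.167  0.364 -0.921] op 0.015162067109412135
to [ 0.429  0.583 16.244]
```

No force with the tip about 6 mm below the mouth, so it is in the bore. I'll continue down.

```bash
python3 -m pendant '[{"dx":0,"dy":0,"dz":4,"ax":0,"ay":0,"az":0},{"dx":0,"dy":0,"dz":8,"ax":0,"ay":0,"az":0},{"dx":0,"dy":0,"dz":12,"ax":0,"ay":0,"az":0},{"dx":0,"dy":0,"dz":14,"ax":0,"ay":0,"az":0}]' >/dev/null; python3 st.py; python3 -m pendant '[{"dx":0,"dy":0,"dz":1,"ax":0,"ay":0,"az":0},{"dx":0,"dy":0,"dz":2,"ax":0,"ay":0,"az":0},{"dx":0,"dy":0,"dz":2.5,"ax":0,"ay":0,"az":0},{"dx":0,"dy":0,"dz":2.5,"ax":0,"ay":0,"az":0}]' >/dev/null; python3 st.py
```

```text
t 7.3 j [ 0.632  0.357 -0.37  -0.001 -0.847  1.108] p [561.144 173.594  75.882] yaw 9.684704616150777 z [-0.003 -0.002 -1.   ] F [-0.11   0.065 -1.374] op 0.015155827049577178
t 7.8 j [ 0.632  0.36  -0.372 -0.    -0.842  1.108] p [561.236 173.652  73.812] yaw 9.692570585951284 z [-0.003 -0.002 -1.   ] F [-1.771 -1.151  3.962] op 0.015248806674297863
```

```bash
python3 -m pendant '[{"dx":0,"dy":0,"dz":1,"ax":0,"ay":0,"az":0},{"dx":0,"dy":0,"dz":1.5,"ax":0,"ay":0,"az":0}]' >/dev/null; python3 st.py; python3 -m pendant '[{"dx":0,"dy":0,"dz":0,"ax":0,"ay":0,"az":0},{"dx":0,"dy":0,"dz":0,"ax":0,"ay":0,"az":0},{"dx":0,"dy":0,"dz":0,"ax":0,"ay":0,"az":0},{"dx":0,"dy":0,"dz":0,"ax":0,"ay":0,"az":0},{"dx":0,"dy":0,"dz":0,"ax":0,"ay":0,"az":0}]' -1 >/dev/null; python3 st.py;  python3 -m pendant '[{"dx":0,"dy":0,"dz":-5,"ax":0,"ay":0,"az":0},{"dx":0,"dy":0,"dz":-20,"ax":0,"ay":0,"az":0},{"dx":0,"dy":0,"dz":-45,"ax":0,"ay":0,"az":0},{"dx":-40,"dy":0,"dz":-50,"ax":0,"ay":0,"az":0},{"dx":-80,"dy":0,"dz":-50,"ax":0,"ay":0,"az":0},{"dx":-130,"dy":0,"dz":-50,"ax":0,"ay":0,"az":0},{"dx":-130,"dy":0,"dz":-50,"ax":0,"ay":0,"az":0}]' >/dev/null; python3 st.py;python3 - <<'E'
from h import *
c=[]
for n,b in(("top",(215,245,295,305)),("scene",(355,250,435,310))):
    p,d=optics.snapshot(n);cv2.imwrite(f"pics/{n}3.png",p);np.save(f"pics/{n}3.npy",d);c.append(cv2.resize(p[b[1]:b[3],b[0]:b[2]],(400,300),interpolation=2))
cv2.imwrite("pics/c5.png",np.hstack(c))
E
```

```text
t 8.05 j [ 0.633  0.36  -0.373  0.    -0.841  1.108] p [561.362 173.65   73.702] yaw 9.721110178960533 z [-0.002 -0.002 -1.   ] F [-7.252 -0.599 15.313] op 0.015334635302081451
t 8.675 j [ 0.632  0.36  -0.373  0.    -0.84   1.108] p [561.33  173.605  73.524] yaw 9.715573063370396 z [-0.002 -0.002 -1.   ] F [-0.767 -1.206  0.435] op 0.05969136664769968
t 9.55 j [ 0.77   0.095 -0.593 -0.001 -0.885  0.972] p [430.823 150.872 125.174] yaw 9.772530028543228 z [-0.002 -0.    -1.   ] F [ 0.367 -0.347  0.825] op 0.08762417315532672
```

View pics/c5.png

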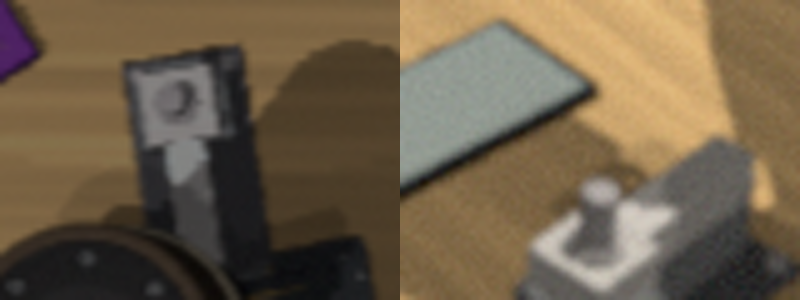

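The pin stands upright, with its flange flat on the head (top (250.5,265), scene (395,294)). Next I approach the neck.

```bash
python3 -m pendant '[{"dx":45,"dy":0,"dz":0,"ax":0,"ay":0,"az":0},{"dx":80,"dy":0,"dz":0,"ax":0,"ay":0,"az":0},{"dx":91.5,"dy":0,"dz":10,"ax":0,"ay":0,"az":0},{"dx":91.5,"dy":0,"dz":30,"ax":0,"ay":0,"az":0},{"dx":91.5,"dy":0,"dz":55,"ax":0,"ay":0,"az":0},{"dx":91.5,"dy":0,"dz":60,"ax":0,"ay":0,"az":0},{"dx":91.5,"dy":0,"dz":60,"ax":0,"ay":0,"az":0}]' -1 60 >/dev/null; python3 st.py .5213 .1665 .038
```

```text
t 10.525 j [ 0.666  0.317 -0.466  0.    -0.788  1.075] p [524.094 167.873  65.445] yaw 9.784890831148298 z [-0. -0. -1.] F [-0.123 -1.405  0.981] op 0.0880030339034205
to [-2.976  0.867 27.446]
```

```bash
python3 -m pendant '[{"dx":-3,"dy":0.8,"dz":8,"ax":0,"ay":0,"az":0},{"dx":-3,"dy":0.8,"dz":18,"ax":0,"ay":0,"az":0},{"dx":-3,"dy":0.8,"dz":26,"ax":0,"ay":0,"az":0},{"dx":-3,"dy":0.8,"dz":27,"ax":0,"ay":0,"az":0},{"dx":-3,"dy":0.8,"dz":27,"ax":0,"ay":0,"az":0}]' >/dev/null; python3 st.py .5213 .1665 .038;  python3 -m pendant '[{"dx":0,"dy":0,"dz":0,"ax":0,"ay":0,"az":0},{"dx":0,"dy":0,"dz":0,"ax":0,"ay":0,"az":0},{"dx":0,"dy":0,"dz":0,"ax":0,"ay":0,"az":0},{"dx":0,"dy":0,"dz":0,"ax":0,"ay":0,"az":0},{"dx":0,"dy":0,"dz":0,"ax":0,"ay":0,"az":0},{"dx":0,"dy":0,"dz":0,"ax":0,"ay":0,"az":0},{"dx":0,"dy":0,"dz":0,"ax":0,"ay":0,"az":0},{"dx":0,"dy":0,"dz":0,"ax":0,"ay":0,"az":0}]' 1 60 >/dev/null; python3 st.py
```

```text
t 11.15 j [ 0.668  0.35  -0.498  0.    -0.724  1.074] p [521.349 166.583  38.394] yaw 9.79448819733394 z [-0.    -0.001 -1.   ] F [ 0.241 -0.887 -0.082] op 0.08780138571752825
to [-0.062  0.073  0.394]
t 12.15 j [ 0.667  0.35  -0.498  0.001 -0.724  1.074] p [521.324 166.474  38.4  ] yaw 9.789572133228445 z [-0.    -0.001 -1.   ] F [ 1.247 -0.373  0.365] op 0.02180901183003289
```

```bash
python3 -m pendant '[{"dx":0,"dy":0,"dz":-4,"ax":0,"ay":0,"az":0},{"dx":0,"dy":0,"dz":-12,"ax":0,"ay":0,"az":0},{"dx":0,"dy":0,"dz":-25,"ax":0,"ay":0,"az":0},{"dx":0,"dy":0,"dz":-45,"ax":0,"ay":0,"az":0},{"dx":0,"dy":0,"dz":-70,"ax":0,"ay":0,"az":0},{"dx":0,"dy":0,"dz":-95,"ax":0,"ay":0,"az":0},{"dx":0,"dy":0,"dz":-120,"ax":0,"ay":0,"az":0},{"dx":0,"dy":0,"dz":-140,"ax":0,"ay":0,"az":0}]' >/dev/null; python3 st.py; python3 -m pendant '[{"dx":5,"dy":9,"dz":-4,"ax":0,"ay":0,"az":2},{"dx":12,"dy":20,"dz":-4,"ax":0,"ay":0,"az":4},{"dx":20,"dy":33,"dz":-4,"ax":0,"ay":0,"az":7},{"dx":28,"dy":48,"dz":-4,"ax":0,"ay":0,"az":10},{"dx":37,"dy":62,"dz":-4,"ax":0,"ay":0,"az":12},{"dx":42,"dy":72,"dz":-4,"ax":0,"ay":0,"az":13.8},{"dx":44.4,"dy":75,"dz":-4,"ax":0,"ay":0,"az":13.8},{"dx":44.4,"dy":75,"dz":-4,"ax":0,"ay":0,"az":13.8}]' >/dev/null; python3 st.py .5778 .1002 .1824;python3 - <<'E'
from h import *
c=[]
for n,b in(("top",(230,145,350,235)),("scene",(255,195,375,285))):
    p,d=optics.snapshot(n);cv2.imwrite(f"pics/{n}4.png",p);np.save(f"pics/{n}4.npy",d);c.append(cv2.resize(p[b[1]:b[3],b[0]:b[2]],(400,300),interpolation=2))
cv2.imwrite("pics/c6.png",np.hstack(c))
E
```

```text
t 13.15 j [ 0.668  0.185 -0.338  0.    -1.047  1.074] p [521.433 166.7   180.485] yaw 9.791338591419542 z [ 0.001  0.    -1.   ] F [ 0.288  0.908 -3.665] op 0.021734827699290415
t 14.15 j [ 0.505  0.245 -0.249  0.    -1.076  0.996] p [578.024 100.217 184.439] yaw -4.011864467368924 z [ 0.001  0.    -1.   ] F [ 0.362  0.101 -2.91 ] op 0.021483322131019267
to [-0.224  0.034  2.039]
```

View pics/c6.png

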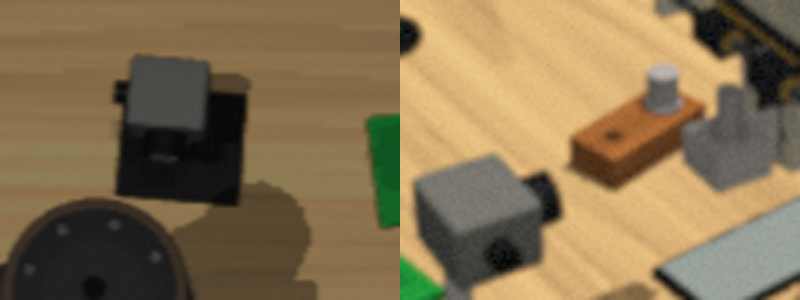

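The top view is blocked by the wrist here. The scene shows the bar head at about (354,240) with the pin upright, the camera barrel at about (297,254), the emptied stand hole, and the thick pin still in place. I'll take one zoomed look at both in the scene view.

```bash
python3 - <<'E'
from h import *
np.set_printoptions(precision=2,suppress=True,linewidth=220)
p=cv2.imread("pics/scene4.png")
big=lambda u,v:cv2.resize(np.clip(p[v:v+50,u:u+40].astype(int)*1.6,0,255).astype(np.uint8),(400,500),interpolation=cv2.INTER_CUBIC)
cv2.imwrite("pics/c7.png",np.hstack([big(275,235),big(335,215)]))
th=np.radians(-4);cx=np.array([np.cos(th),np.sin(th),0]);cy=np.array([-np.sin(th),np.cos(th),0]);Z=np.array([0,0,1])
L=np.array([.737,.0895,.21]);a=np.linspace(0,2*np.pi,9)[:-1]
print("lens disc",[proj("scene",L+.016*(np.cos(t)*cy+np.sin(t)*Z)).round(1).tolist() for t in a])
s=monitor.observe();B=s["position"]+.0393*cx;B[2]+=.0277-.0
print("mouth pred",B)
for x,y in((20,20),(20,-20),(-20,20),(-20,-20)): print("corner",x,y,proj("scene",B+(x*cx+y*cy)/1e3), proj("scene",B+(x*cx+y*cy)/1e3-.026*Z))
print("pin axis top/bot",proj("scene",B+.032*Z),proj("scene",B+.004*Z))
E
```

```text
lens disc [[303.8, 257.9], [302.4, 251.8], [299.5, 246.8], [296.8, 245.8], [295.8, 249.4], [297.2, 255.3], [300.0, 260.3], [302.7, 261.4]]
mouth pred [0.62 0.1  0.21]
corner 20 20 [349.55 242.42] [349.2 253.1]
corner 20 -20 [338.79 232.65] [338.61 243.17]
corner -20 20 [366.38 236.56] [365.79 247.15]
corner -20 -20 [355.33 227.11] [354.91 237.54]
pin axis top/bot [352.99 221.17] [352.56 232.94]
```

View pics/c7.png

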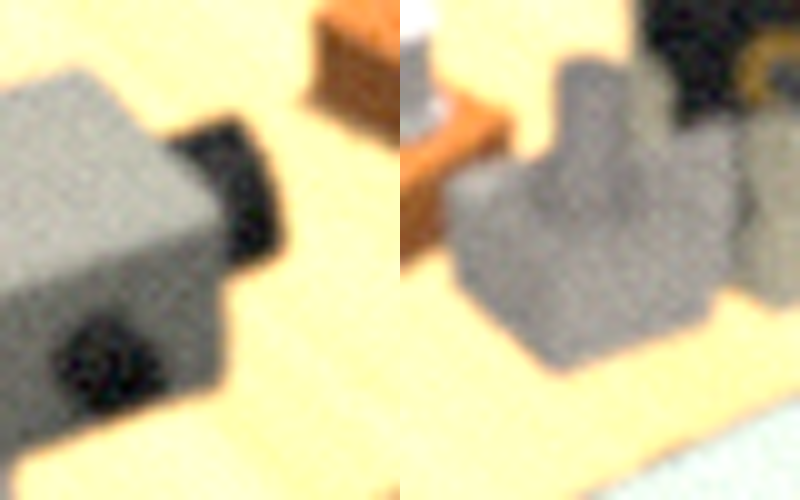

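The left half shows the lens barrel's right rim at about (303,258) and its top at (298,246). The right half shows the bar head's lower corners at about (350.5,251.7) and (366,246.3), with the pin centre at about u 354. Averaged depth on the faces will give height, level, yaw and sideways alignment.

```bash
cat > chk.py <<'E'
from h import *
np.set_printoptions(precision=4,suppress=True,linewidth=200)
fr=[optics.snapshot("scene") for _ in range(8)]
d=np.median([f[1] for f in fr],0);g=np.mean([cv2.cvtColor(f[0],6) for f in fr],0);W=cloud("scene",d);np.save("pics/g.npy",g);np.save("pics/d.npy",d)
th=np.radians(-4);cx=np.array([np.cos(th),np.sin(th),0]);cy=np.array([-np.sin(th),np.cos(th),0])
def fit(lab,poly,dark=False):
    m=np.zeros((480,640),np.uint8);cv2.fillConvexPoly(m,np.array(poly,np.int32),1);m=m>0
    P=W[m&((g>45)|dark)&(d>0)]
    for _ in range(3):
        c=np.median(P,0) if _==0 else P.mean(0);n=np.linalg.svd(P-c)[2][2];n*=np.sign(n@[.5,.6,.6]);r=(P-c)@n;P=P[abs(r)<max(.003,1.5*r.std())] if _<2 else P
    print(lab,len(P),"c",c,"n",n,"yaw",np.degrees(np.arctan2(n[1],n[0])),"elev",np.degrees(np.arcsin(n[2])),"rms",r.std(),"|cx,cy",c@cx,c@cy)
fit("bar +y",[(352,243),(364,239),(364,245),(352,250)])
fit("bar +x",[(341,237),(348,242),(348,248),(341,241)])
fit("cam top",[(263,254),(282,245),(294,256),(271,262)])
fit("cam +y",[(273,268),(294,261),(294,270),(275,277)])
fit("cam +x",[(262,260),(269,267),(271,275),(264,267)])
E
python3 chk.py; python3 - <<'E'
import numpy as np
g=np.load("pics/g.npy");np.set_printoptions(linewidth=250)
print("lens u290-308");[print(v,g[v,290:309].astype(int)) for v in range(243,264)]
print("pin u345-362");[print(v,g[v,345:364].astype(int)) for v in range(217,236)]
E
```

```text
bar +y 98 c [0.6187 0.1182 0.2008] n [ 0.0712  0.9974 -0.0127] yaw 85.91707288825283 elev -0.7292772902190846 rms 0.0004923732935384938 |cx,cy 0.6089008700205892 0.161064982940271
bar +x 48 c [0.635  0.0965 0.2   ] n [ 0.9972 -0.072  -0.0204] yaw -4.127824631772714 elev -1.16935845763649 rms 0.00041982313800835105 |cx,cy 0.6267704190477972 0.14054678339602622
cam top 307 c [0.7852 0.0932 0.2314] n [0.0011 0.0004 1.    ] yaw 21.699560899959206 elev 89.93201281565551 rms 0.00041039389573131247 |cx,cy 0.7767481512372697 0.14774845340049544
cam +y 149 c [0.7885 0.1154 0.2138] n [ 0.0731  0.9973 -0.006 ] yaw 85.8068380264554 elev -0.34560449039593566 rms 0.0005030095359211139 |cx,cy 0.7785616458059854 0.17015354481456826
cam +x 55 c [0.8104 0.092  0.2104] n [ 0.9971 -0.0755 -0.0025] yaw -4.330282955860462 elev -0.14280336835552576 rms 0.000238042911686363 |cx,cy 0.8019636787760189 0.1483226216301412
lens u290-308
243 [181 177 178 181 183 186 188 187 186 185 186 187 187 188 181 148  99  62  55]
244 [186 182 179 180 181 185 185 184 184 184 186 186 184 178 157 123  85  62  53]
245 [192 189 1
[... 2376 characters left out ...]

227 [ 99 133 171 186 164 118  88  87  90  91  90  85  87  92  97 103  90  64  55]
228 [ 85 128 171 184 164 118  88  89  92  91  88  84  87  91 100 106  97  83  81]
229 [ 84 127 163 166 143 108  86  88  91  90  89  86  85  91  98 103 102  95  94]
230 [ 92 119 135 130 109  91  83  89  91  89  87  85  85  91  95  99 101  99  99]
231 [101 106 106  96  85  82  85  90  92  89  87  85  81  88  93  96  96  97  98]
232 [103  99  92  85  80  80  86  90  92  91  85  84  83  84  91  94  97  96  99]
233 [101  94  89  84  79  80  85  89  92  90  87  82  81  82  90  93  94  96  97]
234 [97 94 89 83 80 81 85 89 89 90 87 82 79 83 89 94 95 95 97]
235 [97 95 91 83 81 81 85 85 86 86 86 82 81 84 88 93 96 93 96]
```

Yaw agrees to within about 0.2° and the pin is vertical. The bar needs about 3 mm forward, 2 mm down and 0.5 mm sideways.

```bash
python3 -m pendant '[{"dx":1.5,"dy":0.3,"dz":1,"ax":0,"ay":0,"az":0},{"dx":3,"dy":0.5,"dz":2,"ax":0,"ay":0,"az":0},{"dx":3,"dy":0.5,"dz":2,"ax":0,"ay":0,"az":0},{"dx":3,"dy":0.5,"dz":2,"ax":0,"ay":0,"az":0}]' >/dev/null; python3 st.py; cat >> chk.py <<'E'
fit("bar top L",[(343,234),(348,233),(352,239),(350,240)])
fit("bar top",[(342,234),(346,233),(350,238),(360,236),(363,237),(351,241)])
E
python3 chk.py
```

```text
t 15.15 j [ 0.502  0.251 -0.246  0.    -1.073  0.999] p [580.86   99.73  182.539] yaw -3.9967427626869303 z [ 0.001  0.    -1.   ] F [ 0.327  0.707 -2.954] op 0.021754914879271156
bar +y 98 c [0.6181 0.1176 0.2002] n [ 0.0639  0.9979 -0.0047] yaw 86.33350000471687 elev -0.26842570582192377 rms 0.0005106032331285975 |cx,cy 0.6084200724885621 0.16038333212688693
bar +x 48 c [0.6383 0.1008 0.2038] n [ 0.9972 -0.0752  0.003 ] yaw -4.313920269968459 elev 0.17086085970797796 rms 0.0003968738566263066 |cx,cy 0.6297305780320486 0.14505278462674462
cam top 307 c [0.7852 0.0932 0.2314] n [ 0.0019 -0.0035  1.    ] yaw -60.86143914549882 elev 89.77284357904902 rms 0.00039912229159557404 |cx,cy 0.7767491873405713 0.14774901590144346
cam +y 149 c [0.7884 0.1154 0.2138] n [ 0.0719  0.9974 -0.0062] yaw 85.87689615814422 elev -0.3527150077175796 rms 0.0005067151064213763 |cx,cy 0.7784524537172465 0.17013395882832422
cam +x 55 c [0.8103 0.092  0.2104] n [ 0.9973 -0.0737 -0.0062] yaw -4.228467802430971 elev -0.35300171388586266 rms 0.0001669559852878561 |cx,cy 0.8019554118096246 0.14830272994066968
bar top L 34 c [0.6278 0.0965 0.2119] n [ 0.6496 -0.1227  0.7503] yaw -10.696545315821908 elev 48.620439337940574 rms 0.0012779643864919497 |cx,cy 0.6195625599557751 0.14009733398616347
bar top 59 c [0.6219 0.103  0.2102] n [-0.0593 -0.0361  0.9976] yaw -148.6675402137628 elev 86.01619093002161 rms 0.0009609159501271123 |cx,cy 0.6131518849913824 0.14617508127821857
```

The last checks agree, so I'm handing in.

```bash
python3 -c "
from workcell import order,monitor
s=monitor.observe();print(abs(s['qd']).max(),s['time_s'],s['opening']);print(order.sign_off())"
```

```text
0.0012310545757948685 15.55 0.021375272820386638
the job is handed in; nothing more can be done
None
```

The job is done and handed in at 15.6 s; sign-off gives no verdict. I put the slim pin in the bore, pressing until its flange met the bar's top at about 15 N, and let go. I then gripped the bar by its neck at 60 N, lifted it straight out, and am holding it still in front of the grey inspection camera.

| Last check | Measured | Wanted |
|---|---|---|
| Mouth of the bore to lens | about 120.4 mm | 120 mm |
| Mouth height | about 210 mm | 210 mm |
| Sideways offset from the lens axis | under 0.5 mm | 0 |
| Bar direction vs camera (yaw) | about 0.2° apart | 0 |
| Tilt of the bar's side and end faces | about 0.3° | level |

- **Pin:** it looked vertical in the picture taken before the last 3 mm adjustment. I did not view another picture after that.
- **Lens position:** the two camera views put the lens front about 1.5 mm apart, so I used a value between them. The 120 mm distance is good to roughly 1–2 mm.
- **Bar's top face:** depth there was too mixed with the pin's flange to judge level. One fit showed about 4° and a smaller patch was meaningless, so I relied on the side faces, the end face and the arm's own reading, which agree.
- **Other things:** the thick pin was still in the stand in the later pictures, and I did not knowingly touch anything else.

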